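Put the office hand stamps back in their tray

ROBOT

A 6-joint arm with a two-finger parallel gripper is mounted at the origin on the work surface. World frame = base frame: x ahead of the robot, y to its left, z up, the work surface at z = 0. Lengths are in m, angles in rad, forces in N, time in s.
With the tool pointing down it reaches from about 0.3 to 0.875 m from the base axis. Payload 4.2 kg.
Tool frame: the origin (TCP) lies between the finger pads; the fingertips stand 8 mm ahead of it and the grasp point (between the pads) lies 11 mm behind it (arm.tip_reach is the distance from the TCP to the fingertips, in m); z points along the fingers, y is the line along which they close (so a half turn about z gives the same grasp; the last joint's range is limited). The gripper opens to 85 mm and grips with 20 to 120 N. Pads are 22 mm wide; open, the fingers measure 114 mm over their backs; the gripper's body (76 mm by 85 mm) begins 54 mm behind the grasp point. The pads swing forward as they close: fully open they stand 13 mm farther back than shut.
Start: joints at [-1.263, 0.32, 1.565, -0, 1.257, -0.02], TCP at [0.185, -0.544, 0.214] pointing down, gripper open.
Joint ranges: [-3.11, 3.11], [-0.84, 2.01], [0.21, 2.61], [-1.34, 4.49], [0.05, 2.63], [-2.56, 2.56]. Speed limits (rad/s): [2.57, 2.57, 3.14, 3.14, 3.14, 3.14].

INTERFACE

Orientations are given as a unit quaternion [w, x, y, z].
In Python, from plant import arm gives the robot as it stands.
- The arm moves only by the tool apply_moves, never from a script. Its arguments are lists of equal length, an entry for each row: "translation": the shift along the tool's x, y, z in mm, a list of three; "turn": the turn, a rotation vector about the tool's x, y, z in degrees, a list of three; "grip": the closure, from 0 (fully open) to 1 (shut). In form: {"translation": [[x, y, z], ...], "turn": [[ax, ay, az], ...], "grip": [grip, ...]}. A call has exactly 5 rows; each row is the pose to reach, as a shift and turn from the pose commanded when the call began, along the tool's axes at that moment; what a row does not reach only later rows make up. A row lasts 1/8 s, in which the tool goes at most 62.5 mm and 10.7 degrees, less where a joint would pass 70% of its speed; a pose out of reach is approached as far as the arm can. A call with a gripper value outside its range is refused whole. The fingers move at their own pace and stop on an object; the grip force is fixed at half the most. Time passes only in rows, so rows that repeat a pose let the fingers close, or fill a call up. It gives the time, the measured TCP pose, the force, the opening and the grip force at its end, in the units of the state.
- arm.read_state(): the state, without advancing time (a new reading comes with each control period).
- arm.snapshot(name): name is "scene" or "top" or "wrist"; returns a dict with "image" (384x512x3 uint8, red, green, blue), "fx", "fy", "cx", "cy" (pixels), "distortion" ([k1, k2, p1, p2, k3] as OpenCV has them; the pictures are not rectified), "rvec" (rotation vector, rad) and "tvec" (3), from world to camera coordinates, as OpenCV has them. Camera axes: x right, y down, z forward; pixel columns grow to the right and rows downward; lengths in m; the calibration is good to about 2 mm. A picture is of the moment at which its call begins. There is no depth.
- arm.finish_job(): hands the job in; it is judged then, once.
The state is a dict: "t": time; "qpos": joint angles; "dq": joint speeds; "effort": joint torques, N m; "tool_pos": TCP position; "eef_rot": TCP orientation; "ft_force": force on the tool from outside, world axes, zero at the start; "torque": the same for the moment, N m; "finger_gap": opening from 0.0 (shut) to 1.0 (fully open); "finger_force": force on a finger pad.
Only numpy, scipy, OpenCV 4.12 (cv2) and the standard library are available. Lean on these libraries where they do the work, as an engineer would, in place of code of your own. Each camera call takes 0.05 s, during which the arm holds its last target. There are 200 camera calls.

TASK

Tidy the office hand stamps: stand the three round stamps and the oblong one upright in the tray, each in the well of its own shape and size and resting on its floor. The two square stamps have no well, so leave them standing where they are.

Things in the scene. Friction and masses are not known exactly. Their poses are not given: they have to be found in the camera images.
- large_mid (a point): Large round hand stamp, loose: its mount is a disc 58 mm in diameter. Overall it is 84 mm high: an 18 mm thick black mount, and above it an upright round wooden handle at its centre, straight and 20 mm in diameter from 42 to 78 mm above the underside (grip it there). This point lies on the handle axis half-way up, 42 mm above the underside; its z axis is up.
- medium_mid (a point): Medium round hand stamp, loose: its mount is a disc 46 mm in diameter. Overall it is 84 mm high: an 18 mm thick black mount, and above it an upright round wooden handle at its centre, straight and 20 mm in diameter from 42 to 78 mm above the underside (grip it there). This point lies on the handle axis half-way up, 42 mm above the underside; its z axis is up.
- small_mid (a point): Small round hand stamp, loose: its mount is a disc 34 mm in diameter. Overall it is 84 mm high: an 18 mm thick black mount, and above it an upright round wooden handle at its centre, straight and 20 mm in diameter from 42 to 78 mm above the underside (grip it there). This point lies on the handle axis half-way up, 42 mm above the underside; its z axis is up.
- oblong_mid (a point): Oblong hand stamp, loose: its mount is 72 mm (its x axis) by 30 mm (its y axis). Overall it is 84 mm high: an 18 mm thick black mount, and above it an upright round wooden handle at its centre, straight and 20 mm in diameter from 42 to 78 mm above the underside (grip it there). This point lies on the handle axis half-way up, 42 mm above the underside; its z axis is up.
- square_big_mid (a point): Square hand stamp, loose, mount 48 by 48 mm; it has no well. Overall it is 84 mm high: an 18 mm thick black mount, and above it an upright round wooden handle at its centre, straight and 20 mm in diameter from 42 to 78 mm above the underside (grip it there). This point lies on the handle axis half-way up, 42 mm above the underside; its z axis is up.
- square_small_mid (a point): Square hand stamp, loose, mount 36 by 36 mm; it has no well. Overall it is 84 mm high: an 18 mm thick black mount, and above it an upright round wooden handle at its centre, straight and 20 mm in diameter from 42 to 78 mm above the underside (grip it there). This point lies on the handle axis half-way up, 42 mm above the underside; its z axis is up.
- well_large: Large round grey plastic well, 78 mm inside diameter. Its floor is 4 mm thick, its rim 20 mm above its underside; walls 4 mm. Fixed in a dark wooden tray 224 mm square with a 16 mm high edge; the four wells stand in a two-by-two square, centres 100 mm apart, in any arrangement. Origin: centre of its underside (4 mm above the table), z up.
- well_medium: Medium round grey plastic well, 66 mm inside diameter. Its floor is 4 mm thick, its rim 20 mm above its underside; walls 4 mm. Fixed in a dark wooden tray 224 mm square with a 16 mm high edge; the four wells stand in a two-by-two square, centres 100 mm apart, in any arrangement. Origin: centre of its underside (4 mm above the table), z up.
- well_small: Small round grey plastic well, 54 mm inside diameter. Its floor is 4 mm thick, its rim 20 mm above its underside; walls 4 mm. Fixed in a dark wooden tray 224 mm square with a 16 mm high edge; the four wells stand in a two-by-two square, centres 100 mm apart, in any arrangement. Origin: centre of its underside (4 mm above the table), z up.
- well_oblong: Oblong grey plastic well, 84 mm (its x axis) by 44 mm (its y axis) inside. Its floor is 4 mm thick, its rim 20 mm above its underside; walls 4 mm. Fixed in a dark wooden tray 224 mm square with a 16 mm high edge; the four wells stand in a two-by-two square, centres 100 mm apart, in any arrangement. Origin: centre of its underside (4 mm above the table), z up.
There are look-alikes about, which are no part of the job. Leave any blue or green look-alike of the part that bears oblong_mid alone.

How it is judged:
At the end, for the whole second after the job is handed in: The round and oblong stamps stand at rest on the floor of their own wells: within 14 mm of its centre, mid-point 40 to 50 mm above its underside, tilt under 0.12 rad, the oblong one along its well within 0.35 rad. The square stamps stand upright within 30 mm of their start (horizontal distance between large_mid and well_large below 0.014 m and z of large_mid in the frame of well_large between 0.04 and 0.05 m and angle between each of large_mid, medium_mid, small_mid, oblong_mid, square_big_mid, square_small_mid's own z axis and vertical below 0.12 rad and linear speed of each of stamp_large, stamp_medium, stamp_small, stamp_oblong below 0.02 m/s and horizontal distance between medium_mid and well_medium below 0.014 m and z of medium_mid in the frame of well_medium between 0.04 and 0.05 m and horizontal distance between small_mid and well_small below 0.014 m and z of small_mid in the frame of well_small between 0.04 and 0.05 m and horizontal distance between oblong_mid and well_oblong below 0.014 m and z of oblong_mid in the frame of well_oblong between 0.04 and 0.05 m and angle between the x axis of oblong_mid and the x axis of well_oblong, either way round below 0.35 rad and distance of each of square_big_mid, square_small_mid from where it was at the start of the episode below 0.03 m); the robot touches nothing.
It fails at once if a square stamp is moved by more than 30 mm or knocked over (distance of square_big_mid from where it was at the start of the episode above 0.03 m or angle between square_big_mid's own z axis and vertical above 0.5 rad).
It fails at once if a square stamp is moved by more than 30 mm or knocked over (distance of square_small_mid from where it was at the start of the episode above 0.03 m or angle between square_small_mid's own z axis and vertical above 0.5 rad).
It also fails if it takes over 109 s, if anything falls off the work surface, if the arm or the gripper's body presses on something with over 40 N, if the wrist force passes 120 N, or if a joint passes its speed limit or range.

## Working session

There is one attempt and no reset: what is moved stays moved. The work goes in short steps, Python scripts to look and compute and a tool call to move; the robot and the scene stay as the last step left them, time stands still between calls to the robot, and variables do not carry over. Pictures are saved under pics/ and viewed, at most 14 in all, crops included, and the job is handed in when it is done.

Besides the shell and the picture viewer there is one more tool, called after ">>>" by a JSON object that holds its "api" and its "payload", one argument or row to a line. apply_moves: Moves the arm, as the interface text tells. Its arguments: {"type":"object","properties":{"translation":{"type":"array","items":{"type":"array","items":{"type":"number"}}},"turn":{"type":"array","items":{"type":"array","items":{"type":"number"}}},"grip":{"type":"array","items":{"type":"number"}}},"required":["translation","turn","grip"]}

```bash
mkdir -p pics; cat > h.py <<'E'
import numpy as np, cv2
from plant import arm
from scipy.spatial.transform import Rotation as R
def snap(n,f):
    s=arm.snapshot(n); cv2.imwrite(f'pics/{f}.png',s['image'][:,:,::-1]); np.save(f'pics/{f}.npy',s,allow_pickle=True); return s
def load(f): return np.load(f'pics/{f}.npy',allow_pickle=True).item()
def ray(s,px,z):
    K=np.array([[s['fx'],0,s['cx']],[0,s['fy'],s['cy']],[0,0,1]])
    u=cv2.undistortPoints(np.array(px,float).reshape(-1,1,2),K,np.array(s['distortion']))[:,0]
    Rm=cv2.Rodrigues(np.array(s['rvec'],float))[0]; t=np.array(s['tvec'],float).ravel()
    c=-Rm.T@t; d=np.c_[u,np.ones(len(u))]@Rm
    return c+d*((z-c[2])/d[:,2])[:,None]
E
python3 - <<'E'
from h import *
a=snap('top','top0'); b=snap('scene','scene0')
for s in (a,b):
    Rm=cv2.Rodrigues(np.array(s['rvec'],float))[0]; print(-Rm.T@np.array(s['tvec']).ravel(), s['fx'])
big=cv2.resize(a['image'][:,:,::-1],(800,600),interpolation=cv2.INTER_CUBIC); cv2.imwrite('pics/top0b.png',big)
big=cv2.resize(b['image'][:,:,::-1],(800,600),interpolation=cv2.INTER_CUBIC); cv2.imwrite('pics/scene0b.png',big)
st=arm.read_state();print(st)
E
```

```text
[0.41347849 0.00706339 1.1365162 ] 400.8663937655746
[1.02262254 0.74720578 0.99243076] 468.7708223874143
{'t': 0.1, 'qpos': array([-1.26297008e+00,  3.20178313e-01,  1.56555020e+00,  2.62016742e-05,
        1.25741054e+00, -2.00115968e-02]), 'dq': array([ 0.00080808, -0.00224372, -0.00530125, -0.00104359,  0.00040843,
        0.00121327]), 'effort': array([-7.55495080e-06, -4.16407585e+01, -2.34703088e+01, -3.15236775e-05,
        4.97893823e-03,  7.60716119e-06]), 'tool_pos': array([ 0.18501179, -0.54393894,  0.21349754]), 'eef_rot': array([-7.66992869e-04,  9.86595714e-01,  1.63181797e-01, -9.85544179e-05]), 'ft_force': array([-0.93214688,  0.03624896, -0.02263742]), 'torque': array([-0.0097571 , -0.02121195, -0.01108224]), 'finger_force': 0.0, 'finger_gap': 0.9996269310879468}
```

View pics/top0b.png

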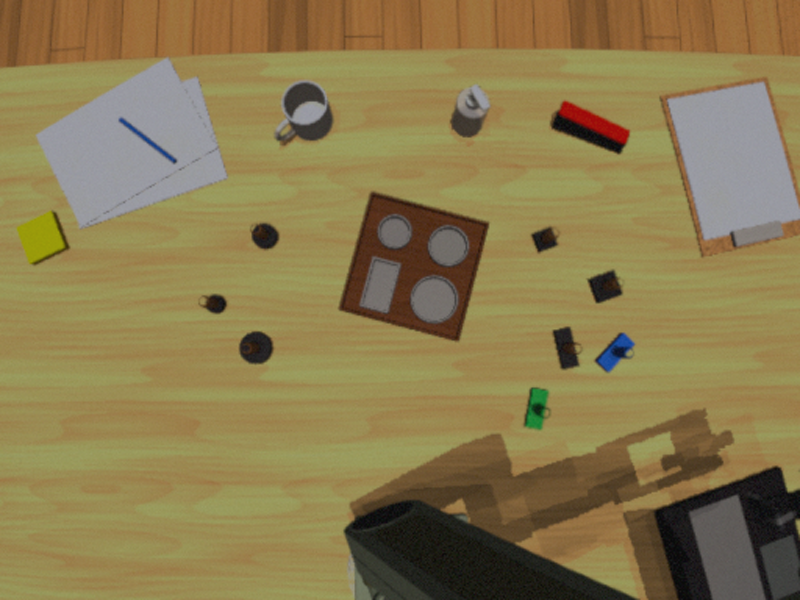

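View pics/scene0b.png

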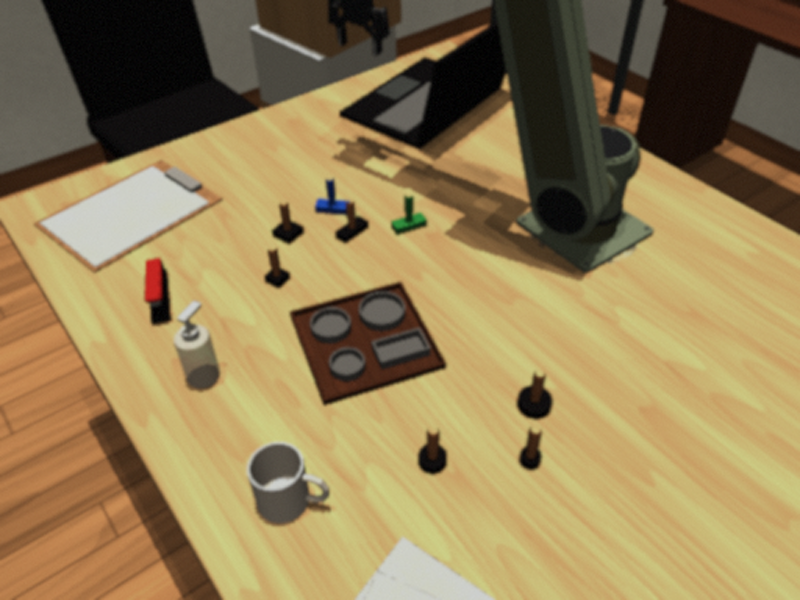

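The top picture (800x600 scale) shows the round stamps: large (256,347), medium (265,236), small (216,303). The oblong candidates are black (567,347), blue (615,352) and green (537,408); the squares are (544,239) small and (605,286) big. The wells are small (394,231), medium (449,246), large (435,299) and oblong (380,285). The scene view agrees. I choose the black one at (567,347) as the oblong stamp.

```bash
python3 - <<'E'
from h import *
s=load('top0'); im=s['image']; k=.64
hsv=cv2.cvtColor(im,cv2.COLOR_RGB2HSV)
dark=(hsv[:,:,2]<75).astype(np.uint8)
for n,(u,v) in dict(large=(256,347),medium=(265,236),small=(216,303),oblong=(567,347),sqs=(544,239),sqb=(605,286)).items():
    m=np.zeros_like(dark);cu,cv_=int(u*k),int(v*k); m[cv_-20:cv_+20,cu-20:cu+20]=dark[cv_-20:cv_+20,cu-20:cu+20]
    nn,lab,st,_=cv2.connectedComponentsWithStats(m)
    # comp nearest
    i=1+np.argmax(st[1:,4]); c=cv2.findContours((lab==i).astype(np.uint8),0,1)[0][0]
    P=ray(s,c.reshape(-1,2),.015)[:,:2]; r=cv2.minAreaRect((P*1000).astype(np.float32))
    (e,rad)=cv2.minEnclosingCircle((P*1000).astype(np.float32))
    print(n,'rect',np.round(r[0]),np.round(r[1]),round(r[2]),'circ',np.round(e),round(rad))
g=((hsv[:,:,1]<60)&(hsv[:,:,2]>70)).astype(np.uint8)
for n,(u,v) in dict(ws=(394,231),wm=(449,246),wl=(435,299),wo=(380,285)).items():
    nn,lab,st,_=cv2.connectedComponentsWithStats(g)
    i=lab[int(v*k),int(u*k)]; c=cv2.findContours((lab==i).astype(np.uint8),0,1)[0][0]
    P=ray(s,c.reshape(-1,2),.022)[:,:2]; r=cv2.minAreaRect((P*1000).astype(np.float32))
    print(n,i,st[i,4],np.round(r[0]),np.round(r[1]),round(r[2]))
crop=im[180:280,310:430,::-1]; a=cv2.resize(crop,(600,500),interpolation=cv2.INTER_CUBIC)
cv2.imwrite('pics/crop1.png',cv2.convertScaleAbs(a,alpha=1.7))
E
```

```text
large rect [409. 270.] [54. 50.] 89 circ [409. 270.] 29
medium rect [611. 252.] [43. 43.] 90 circ [611. 253.] 23
small rect [489. 342.] [34. 28.] 89 circ [488. 342.] 18
oblong rect [ 397. -287.] [71. 33.] 10 circ [ 396. -286.] 36
sqs rect [ 594. -254.] [34. 38.] 21 circ [ 594. -255.] 23
sqb rect [ 506. -363.] [46. 50.] 20 circ [ 505. -364.] 31
ws 6 358 [613.  18.] [56. 60.] 89
wm 7 509 [585. -78.] [71. 72.] 75
wl 9 724 [489. -51.] [81. 84.] 89
wo 8 625 [516.  45.] [53. 93.] 74
```

View pics/crop1.png

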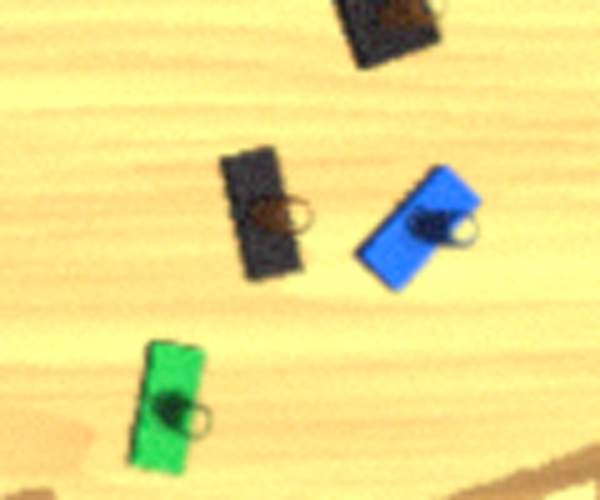

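The crop shows the black oblong at (262,215), clearly apart from the blue (420,228) and green (168,405) ones, with the brown square's corner above it. The choice holds, and the well centres agree with a 100 mm square. I'll approach the oblong.

```bash
cat >> h.py <<'E'
def to(x,y,z,psi=None):
    s=arm.read_state(); q=s['eef_rot']; Rm=R.from_quat([q[1],q[2],q[3],q[0]]).as_matrix()
    yaw=np.degrees(np.arctan2(Rm[1,0],Rm[0,0])); d=np.array([x,y,z])-s['tool_pos']*1000
    print('->',(x,y,z),'shift',np.round(Rm.T@d,1),'len',round(np.linalg.norm(d)),'yaw',round(yaw,1),'turnz',0 if psi is None else round(yaw-psi,1),'q6',round(s['qpos'][5],2))
E
python3 - <<'E'
from h import *
to(396,-286,170); to(396,-286,130)
E
```

```text
-> (396, -286, 170) shift [ 282.8 -176.2   43.8] len 336 yaw 18.8 turnz 0 q6 -0.02
-> (396, -286, 130) shift [ 282.8 -176.1   83.8] len 344 yaw 18.8 turnz 0 q6 -0.02
```

>>> {"api": "apply_moves", "payload": {
  "translation": [
    [57, -35, 9],
    [113, -70, 17],
    [170, -106, 26],
    [226, -141, 35],
    [260, -162, 44]
  ],
  "turn": [
    [0, 0, 0],
    [0, 0, 0],
    [0, 0, 0],
    [0, 0, 0],
    [0, 0, 0]
  ],
  "grip": [0.2, 0.2, 0.2, 0.2, 0.2]
}}

```text
t: 0.72
tool_pos: [0.3801, -0.3056, 0.1699]
eef_rot: [0.0, 0.987, 0.163, 0.0]
ft_force: [0.2, -1.0, -0.1]
finger_gap: 0.797
finger_force: 0.0
```

>>> {"api": "apply_moves", "payload": {
  "translation": [
    [23, -14, 10],
    [23, -14, 10],
    [23, -14, 10],
    [23, -14, 10],
    [23, -14, 10]
  ],
  "turn": [
    [0, 0, 0],
    [0, 0, 0],
    [0, 0, 0],
    [0, 0, 0],
    [0, 0, 0]
  ],
  "grip": [0.2, 0.2, 0.2, 0.2, 0.2]
}}

```text
t: 1.35
tool_pos: [0.3959, -0.2875, 0.1605]
eef_rot: [0.0, 0.987, 0.162, 0.0]
ft_force: [-0.7, -0.8, 0.8]
finger_gap: 0.797
finger_force: 0.0
```

```bash
python3 - <<'E'
from h import *
s=snap('wrist','w1'); st=arm.read_state(); print(st['tool_pos'],st['finger_gap'],st['t'])
Rm=cv2.Rodrigues(np.array(s['rvec'],float))[0]; print(-Rm.T@np.array(s['tvec']).ravel(), s['fx'])
cv2.imwrite('pics/w1b.png',cv2.convertScaleAbs(s['image'][:,:,::-1],alpha=1.5))
to(396,-286,130)
E
```

```text
[ 0.39601685 -0.28736747  0.16044377] 0.7996319184127855 1.4
[ 0.4598634  -0.26459353  0.32126031] 308.74765535170707
-> (396, -286, 130) shift [ 0.4 -1.3 30.4] len 30 yaw 18.7 turnz 0 q6 0.59
```

View pics/w1b.png

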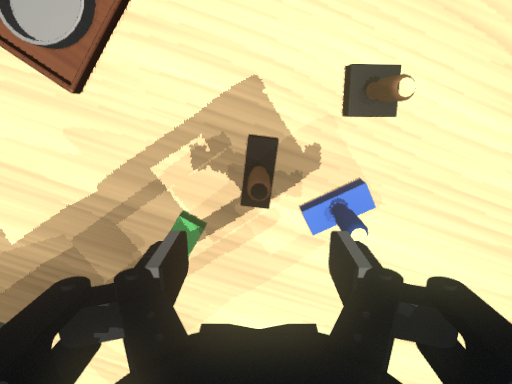

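The wrist view shows the black oblong's mount with corners (249,135), (278,138), (270,208), (241,206) and its handle top at (259,190). Blue is at (338,207) and green at (188,232), both beside the fingers.

```bash
python3 - <<'E'
from h import *
s=load('w1')
P=ray(s,[(249,135),(278,138),(270,208),(241,206)],.018)*1000; print(np.round(P[:,:2]),np.round(P.mean(0)))
v=P[0]+P[1]-P[2]-P[3]; print(np.degrees(np.arctan2(v[1],v[0])))
print(np.round(ray(s,[(259,190)],.084)*1000)); print(np.round(ray(s,[(338,207)],.018)*1000))
E
```

```text
[[ 430. -265.]
 [ 436. -293.]
 [ 366. -310.]
 [ 358. -280.]] [ 397. -287.   18.]
12.362603756783527
[[ 398. -286.   84.]]
[[ 389. -376.   18.]]
```

>>> {"api": "apply_moves", "payload": {
  "translation": [
    [1, 0, 40],
    [1, 0, 80],
    [1, 0, 105],
    [1, 0, 108],
    [1, 0, 108]
  ],
  "turn": [
    [0, 0, 0],
    [0, 0, 0],
    [0, 0, 0],
    [0, 0, 0],
    [0, 0, 0]
  ],
  "grip": [0.2, 0.2, 0.2, 0.2, 0.4]
}}

```text
t: 2.02
tool_pos: [0.3978, -0.2869, 0.0529]
eef_rot: [0.0, 0.987, 0.163, 0.0]
ft_force: [0.1, -0.3, 1.1]
finger_gap: 0.607
finger_force: 0.0
```

>>> {"api": "apply_moves", "payload": {
  "translation": [
    [0, 0, 0],
    [0, 0, 0],
    [0, 0, 0],
    [0, 0, 0],
    [0, 0, 0]
  ],
  "turn": [
    [0, 0, 0],
    [0, 0, 0],
    [0, 0, 0],
    [0, 0, 0],
    [0, 0, 0]
  ],
  "grip": [0.6, 0.8, 1, 1, 1]
}}

```text
t: 2.65
tool_pos: [0.398, -0.2871, 0.0534]
eef_rot: [0.001, 0.987, 0.163, 0.001]
ft_force: [-0.8, -0.5, 5.8]
finger_gap: 0.193
finger_force: 58.5
```

>>> {"api": "apply_moves", "payload": {
  "translation": [
    [0, 0, -10],
    [0, 0, -30],
    [0, 0, -50],
    [0, 0, -60],
    [0, 0, -60]
  ],
  "turn": [
    [0, 0, 0],
    [0, 0, 0],
    [0, 0, 0],
    [0, 0, 0],
    [0, 0, 0]
  ],
  "grip": [1, 1, 1, 1, 1]
}}

```text
t: 3.28
tool_pos: [0.3976, -0.2864, 0.1128]
eef_rot: [0.0, 0.987, 0.163, 0.0]
ft_force: [-0.4, -0.2, -0.9]
finger_gap: 0.194
finger_force: 58.7
```

```bash
python3 - <<'E'
from h import *
to(516,45,115,-9)
E
```

```text
-> (516, 45, 115) shift [ 218.8 -275.6   -2.3] len 352 yaw 18.8 turnz 27.8 q6 0.6
```

>>> {"api": "apply_moves", "payload": {
  "translation": [
    [15, -20, 0],
    [45, -57, 0],
    [79, -99, 0],
    [113, -142, 0],
    [147, -185, 0]
  ],
  "turn": [
    [0, 0, 0],
    [0, 0, 5],
    [0, 0, 10],
    [0, 0, 15],
    [0, 0, 20]
  ],
  "grip": [1, 1, 1, 1, 1]
}}

```text
t: 3.9
tool_pos: [0.4768, -0.0621, 0.1114]
eef_rot: [-0.0, 1.0, -0.012, -0.001]
ft_force: [1.3, -0.4, -0.1]
finger_gap: 0.195
finger_force: 58.8
```

```bash
python3 - <<'E'
from h import *
to(516,45,115,-9)
E
```

```text
-> (516, 45, 115) shift [  36.6 -108.1   -3.7] len 114 yaw -1.4 turnz 7.6 q6 1.44
```

>>> {"api": "apply_moves", "payload": {
  "translation": [
    [11, -34, 0],
    [23, -67, 0],
    [33, -95, 0],
    [37, -108, 0],
    [37, -108, 0]
  ],
  "turn": [
    [0, 0, 3],
    [0, 0, 6],
    [0, 0, 7.5],
    [0, 0, 7.5],
    [0, 0, 7.5]
  ],
  "grip": [1, 1, 1, 1, 1]
}}

```text
t: 4.53
tool_pos: [0.5158, 0.0435, 0.1116]
eef_rot: [0.0, 0.997, -0.075, -0.001]
ft_force: [-0.0, -0.5, -1.1]
finger_gap: 0.195
finger_force: 58.8
```

```bash
python3 - <<'E'
from h import *
s=snap('wrist','w2'); cv2.imwrite('pics/w2b.png',cv2.convertScaleAbs(s['image'][:,:,::-1],alpha=1.5))
to(516,45,60,-9)
E
```

```text
-> (516, 45, 60) shift [ 0.1 -2.2 51.7] len 52 yaw -8.7 turnz 0.3 q6 1.78
```

View pics/w2b.png

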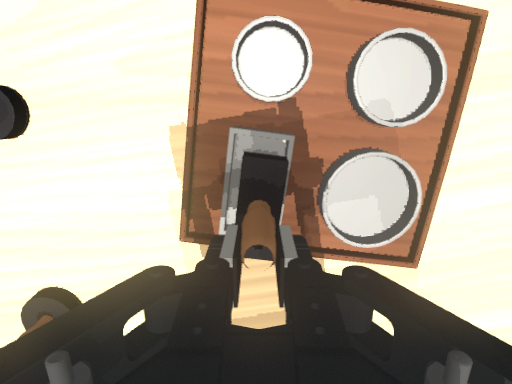

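The wrist view shows the oblong held upright over its well and aligned. The rims are small (272,58), medium (398,77) and large (370,198), and the oblong well's far corners are (231,128) and (295,134).

```bash
python3 - <<'E'
from h import *
s=load('w2'); P=ray(s,[(272,58),(398,77),(370,198),(231,128),(295,134)],.024)*1000
print(np.round(P[:,:2]), np.round(P[0]+P[2]-P[1])[:2]); v=P[3]-P[4]; print(np.degrees(np.arctan2(v[0],-v[1])), np.hypot(*v[:2]))
Q=ray(s,[(246,153),(288,158)],.075)*1000;print(Q); v=Q[0]-Q[1]; print(np.degrees(np.arctan2(v[0],-v[1])),np.hypot(*v[:2]))
E
```

```text
[[615.  19.]
 [587. -75.]
 [493. -47.]
 [568.  59.]
 [556.   9.]] [520.  47.]
166.04236183994513 51.09641738337966
[[553.84283615  47.18309674  75.        ]
 [546.55585401  20.90747857  75.        ]]
164.4997806920239 27.267347120816552
```

>>> {"api": "apply_moves", "payload": {
  "translation": [
    [1, -2, 10],
    [2, -3, 25],
    [2, -3, 38],
    [2, -3, 46],
    [2, -3, 50]
  ],
  "turn": [
    [0, 0, 0],
    [0, 0, 0],
    [0, 0, 0],
    [0, 0, 0],
    [0, 0, 0]
  ],
  "grip": [1, 1, 1, 1, 1]
}}

```text
t: 5.2
tool_pos: [0.5183, 0.0459, 0.0614]
eef_rot: [0.0, 0.997, -0.076, -0.001]
ft_force: [-5.8, -0.7, 16.3]
finger_gap: 0.195
finger_force: 61.1
```

>>> {"api": "apply_moves", "payload": {
  "translation": [
    [0, 0, 0],
    [0, 0, 0],
    [0, 0, 0],
    [0, 0, 0],
    [0, 0, 0]
  ],
  "turn": [
    [0, 0, 0],
    [0, 0, 0],
    [0, 0, 0],
    [0, 0, 0],
    [0, 0, 0]
  ],
  "grip": [1, 0.7, 0.5, 0.4, 0.3]
}}

```text
t: 5.82
tool_pos: [0.5188, 0.046, 0.0623]
eef_rot: [0.0, 0.997, -0.076, 0.0]
ft_force: [-0.2, -0.2, -0.6]
finger_gap: 0.701
finger_force: 0.0
```

>>> {"api": "apply_moves", "payload": {
  "translation": [
    [0, 0, -20],
    [0, 0, -60],
    [0, 0, -100],
    [0, 0, -100],
    [0, 0, -100]
  ],
  "turn": [
    [0, 0, 0],
    [0, 0, 0],
    [0, 0, 0],
    [0, 0, 0],
    [0, 0, 0]
  ],
  "grip": [0.3, 0.3, 0.3, 0.3, 0.3]
}}

```text
t: 6.45
tool_pos: [0.5181, 0.0459, 0.1616]
eef_rot: [0.0, 0.997, -0.076, -0.001]
ft_force: [0.3, -0.1, -0.1]
finger_gap: 0.702
finger_force: 0.0
```

```bash
python3 - <<'E'
from h import *
s=snap('wrist','w3'); cv2.imwrite('pics/w3b.png',cv2.convertScaleAbs(s['image'][:,:,::-1],alpha=1.5))
to(409,270,160,-9)
E
```

```text
-> (409, 270, 160) shift [-141.4 -205.     1.2] len 249 yaw -8.7 turnz 0.3 q6 1.79
```

View pics/w3b.png

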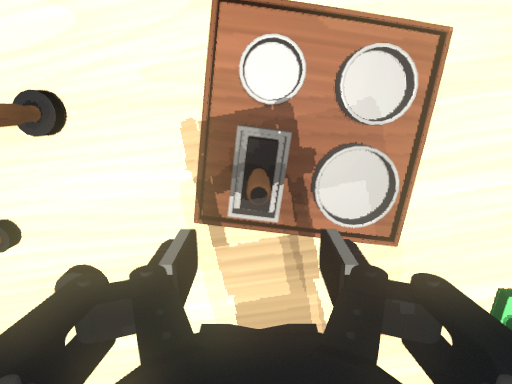

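The oblong sits in its well, handle top at (259,190), clear of the walls. Next is the large round.

>>> {"api": "apply_moves", "payload": {
  "translation": [
    [-28, -41, 1],
    [-57, -82, 1],
    [-85, -123, 1],
    [-113, -164, 1],
    [-135, -195, 1]
  ],
  "turn": [
    [0, 0, -6],
    [0, 0, -12],
    [0, 0, -18],
    [0, 0, -24],
    [0, 0, -28]
  ],
  "grip": [0.2, 0.2, 0.2, 0.2, 0.2]
}}

```text
t: 7.12
tool_pos: [0.413, 0.2603, 0.1597]
eef_rot: [0.001, 0.986, 0.169, -0.001]
ft_force: [0.6, 0.4, 0.1]
finger_gap: 0.8
finger_force: 0.0
```

```bash
python3 - <<'E'
from h import *
to(409,270,160)
E
```

```text
-> (409, 270, 160) shift [ -0.6 -10.5  -0.3] len 10 yaw 19.5 turnz 0 q6 1.77
```

>>> {"api": "apply_moves", "payload": {
  "translation": [
    [0, -10, 0],
    [0, -10, 0],
    [0, -10, 0],
    [0, -10, 0],
    [0, -10, 0]
  ],
  "turn": [
    [0, 0, 0],
    [0, 0, 0],
    [0, 0, 0],
    [0, 0, 0],
    [0, 0, 0]
  ],
  "grip": [0.2, 0.2, 0.2, 0.2, 0.2]
}}

```text
t: 7.75
tool_pos: [0.4118, 0.268, 0.1612]
eef_rot: [0.0, 0.986, 0.167, 0.0]
ft_force: [-0.2, 0.1, -0.9]
finger_gap: 0.802
finger_force: 0.0
```

```bash
python3 - <<'E'
from h import *
s=snap('wrist','w4'); cv2.imwrite('pics/w4b.png',cv2.convertScaleAbs(s['image'][:,:,::-1],alpha=1.5))
to(409,270,53.5)
E
```

```text
-> (409, 270, 53.5) shift [ -2.   -2.7 107.7] len 108 yaw 19.2 turnz 0 q6 1.79
```

View pics/w4b.png

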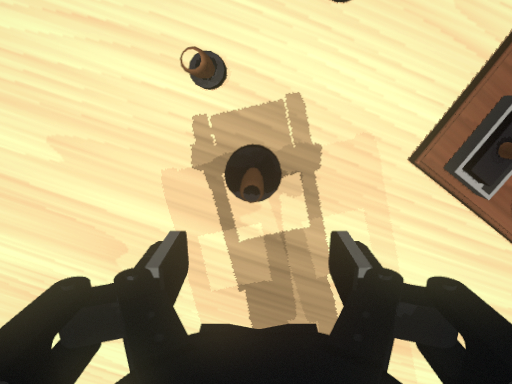

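The wrist view shows the large mount's disc at (253,173) with its handle top at (253,191). The small stamp's mount is at (209,69).

```bash
python3 - <<'E'
from h import *
s=load('w4'); print(ray(s,[(253,173),(209,69)],.017)*1000, ray(s,[(253,191)],.084)*1000)
to(408,271,53.5)
E
```

```text
[[410.66879873 274.32069425  17.        ]
 [491.1412885  345.29533004  17.        ]] [[410.99200563 273.30414227  84.        ]]
-> (408, 271, 53.5) shift [ -2.6  -4.  107.7] len 108 yaw 19.2 turnz 0 q6 1.79
```

>>> {"api": "apply_moves", "payload": {
  "translation": [
    [0, -5, 40],
    [0, -5, 80],
    [0, -5, 105],
    [0, -5, 108],
    [0, -5, 108]
  ],
  "turn": [
    [0, 0, 0],
    [0, 0, 0],
    [0, 0, 0],
    [0, 0, 0],
    [0, 0, 0]
  ],
  "grip": [0.2, 0.2, 0.2, 0.2, 0.4]
}}

```text
t: 8.43
tool_pos: [0.4105, 0.2736, 0.0538]
eef_rot: [-0.0, 0.986, 0.167, 0.001]
ft_force: [0.0, 0.1, -0.8]
finger_gap: 0.61
finger_force: 0.0
```

>>> {"api": "apply_moves", "payload": {
  "translation": [
    [0, 0, 0],
    [0, 0, 0],
    [0, 0, 0],
    [0, 0, 0],
    [0, 0, 0]
  ],
  "turn": [
    [0, 0, 0],
    [0, 0, 0],
    [0, 0, 0],
    [0, 0, 0],
    [0, 0, 0]
  ],
  "grip": [0.6, 0.8, 1, 1, 1]
}}

```text
t: 9.05
tool_pos: [0.4106, 0.2735, 0.0544]
eef_rot: [-0.0, 0.986, 0.168, 0.001]
ft_force: [0.0, -1.7, 5.6]
finger_gap: 0.19
finger_force: 58.5
```

>>> {"api": "apply_moves", "payload": {
  "translation": [
    [0, 0, -15],
    [0, 0, -45],
    [0, 0, -80],
    [0, 0, -100],
    [0, 0, -100]
  ],
  "turn": [
    [0, 0, 0],
    [0, 0, 0],
    [0, 0, 0],
    [0, 0, 0],
    [0, 0, 0]
  ],
  "grip": [1, 1, 1, 1, 1]
}}

```text
t: 9.68
tool_pos: [0.4106, 0.2739, 0.1547]
eef_rot: [-0.001, 0.986, 0.167, 0.002]
ft_force: [0.8, -0.0, -0.7]
finger_gap: 0.192
finger_force: 58.8
```

```bash
python3 - <<'E'
from h import *
to(440,-20,160); to(491,-49,160)
E
```

```text
-> (440, -20, 160) shift [-69.3 287.1  -5.9] len 295 yaw 19.3 turnz 0 q6 1.8
-> (491, -49, 160) shift [-30.8 331.3  -5.7] len 333 yaw 19.3 turnz 0 q6 1.8
```

>>> {"api": "apply_moves", "payload": {
  "translation": [
    [-2, 20, -3],
    [-6, 60, -6],
    [-11, 115, -6],
    [-16, 170, -6],
    [-21, 225, -6]
  ],
  "turn": [
    [0, 0, 0],
    [0, 0, 0],
    [0, 0, 0],
    [0, 0, 0],
    [0, 0, 0]
  ],
  "grip": [1, 1, 1, 1, 1]
}}

```text
t: 10.3
tool_pos: [0.4637, 0.0524, 0.1579]
eef_rot: [-0.0, 0.986, 0.168, -0.001]
ft_force: [0.5, 0.8, -0.8]
finger_gap: 0.193
finger_force: 58.8
```

```bash
python3 - <<'E'
from h import *
to(491,-49,160)
E
```

```text
-> (491, -49, 160) shift [ -7.8 104.7  -2.1] len 105 yaw 19.3 turnz 0 q6 1.32
```

>>> {"api": "apply_moves", "payload": {
  "translation": [
    [-3, 40, 0],
    [-6, 80, 0],
    [-8, 100, 0],
    [-8, 105, 0],
    [-8, 105, 10]
  ],
  "turn": [
    [0, 0, 0],
    [0, 0, 0],
    [0, 0, 0],
    [0, 0, 0],
    [0, 0, 0]
  ],
  "grip": [1, 1, 1, 1, 1]
}}

```text
t: 10.92
tool_pos: [0.4915, -0.0474, 0.1487]
eef_rot: [-0.0, 0.986, 0.167, 0.0]
ft_force: [-0.6, 0.4, -0.8]
finger_gap: 0.19
finger_force: 58.8
```

```bash
python3 - <<'E'
from h import *
to(491,-49,62)
E
```

```text
-> (491, -49, 62) shift [-1.   1.4 86.7] len 87 yaw 19.3 turnz 0 q6 1.11
```

>>> {"api": "apply_moves", "payload": {
  "translation": [
    [0, 0, 25],
    [0, 0, 50],
    [0, 0, 70],
    [0, 0, 81],
    [0, 0, 86]
  ],
  "turn": [
    [0, 0, 0],
    [0, 0, 0],
    [0, 0, 0],
    [0, 0, 0],
    [0, 0, 0]
  ],
  "grip": [1, 1, 1, 1, 1]
}}

```text
t: 11.55
tool_pos: [0.491, -0.0471, 0.0625]
eef_rot: [-0.0, 0.986, 0.168, -0.001]
ft_force: [0.4, -0.0, 2.8]
finger_gap: 0.194
finger_force: 59.5
```

>>> {"api": "apply_moves", "payload": {
  "translation": [
    [0, 0, 0],
    [0, 0, 0],
    [0, 0, 0],
    [0, 0, 0],
    [0, 0, 0]
  ],
  "turn": [
    [0, 0, 0],
    [0, 0, 0],
    [0, 0, 0],
    [0, 0, 0],
    [0, 0, 0]
  ],
  "grip": [1, 0.7, 0.5, 0.4, 0.3]
}}

```text
t: 12.18
tool_pos: [0.4915, -0.0478, 0.0634]
eef_rot: [0.0, 0.986, 0.167, 0.0]
ft_force: [0.3, 0.2, 0.2]
finger_gap: 0.702
finger_force: 0.0
```

>>> {"api": "apply_moves", "payload": {
  "translation": [
    [0, 0, -20],
    [0, 0, -60],
    [0, 0, -100],
    [0, 0, -100],
    [0, 0, -100]
  ],
  "turn": [
    [0, 0, 0],
    [0, 0, 0],
    [0, 0, 0],
    [0, 0, 0],
    [0, 0, 0]
  ],
  "grip": [0.3, 0.3, 0.3, 0.3, 0.3]
}}

```text
t: 12.8
tool_pos: [0.4908, -0.0476, 0.1626]
eef_rot: [-0.0, 0.986, 0.167, -0.001]
ft_force: [-0.2, -0.2, -0.3]
finger_gap: 0.703
finger_force: 0.0
```

```bash
python3 - <<'E'
from h import *
s=snap('wrist','w5'); cv2.imwrite('pics/w5b.png',cv2.convertScaleAbs(s['image'][:,:,::-1],alpha=1.5))
to(490,344,160)
E
```

```text
-> (490, 344, 160) shift [ 128.8 -369.8    2.2] len 392 yaw 19.3 turnz 0 q6 1.11
```

View pics/w5b.png

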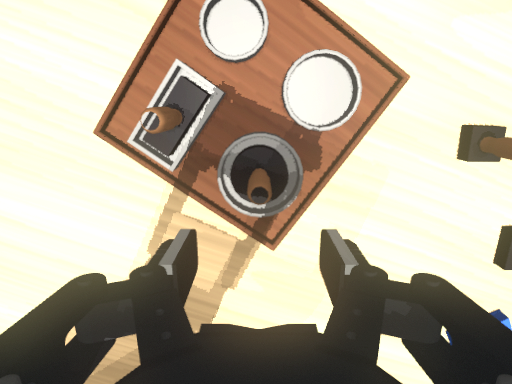

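The large stamp sits centred in its well, rim centre (260,175). Now the small stamp.

>>> {"api": "apply_moves", "payload": {
  "translation": [
    [19, -55, 0],
    [38, -110, 1],
    [57, -165, 2],
    [76, -220, 2],
    [95, -274, 2]
  ],
  "turn": [
    [0, 0, 0],
    [0, 0, 0],
    [0, 0, 0],
    [0, 0, 0],
    [0, 0, 0]
  ],
  "grip": [0.2, 0.2, 0.2, 0.2, 0.2]
}}

```text
t: 13.48
tool_pos: [0.4896, 0.2438, 0.1595]
eef_rot: [0.001, 0.986, 0.168, -0.001]
ft_force: [1.6, 1.1, 0.3]
finger_gap: 0.804
finger_force: 0.0
```

>>> {"api": "apply_moves", "payload": {
  "translation": [
    [17, -48, 0],
    [30, -86, 0],
    [34, -96, 0],
    [34, -96, 0],
    [34, -96, 0]
  ],
  "turn": [
    [0, 0, 0],
    [0, 0, 0],
    [0, 0, 0],
    [0, 0, 0],
    [0, 0, 0]
  ],
  "grip": [0.2, 0.2, 0.2, 0.2, 0.2]
}}

```text
t: 14.1
tool_pos: [0.4909, 0.3426, 0.1607]
eef_rot: [0.001, 0.986, 0.167, -0.001]
ft_force: [0.2, -0.2, 0.3]
finger_gap: 0.8
finger_force: 0.0
```

```bash
python3 - <<'E'
from h import *
s=snap('wrist','w6'); cv2.imwrite('pics/w6b.png',cv2.convertScaleAbs(s['image'][:,:,::-1],alpha=1.5))
to(490,344,53.5)
E
```

```text
-> (490, 344, 53.5) shift [ -0.4  -1.7 107.5] len 107 yaw 19.2 turnz 0 q6 1.83
```

View pics/w6b.png

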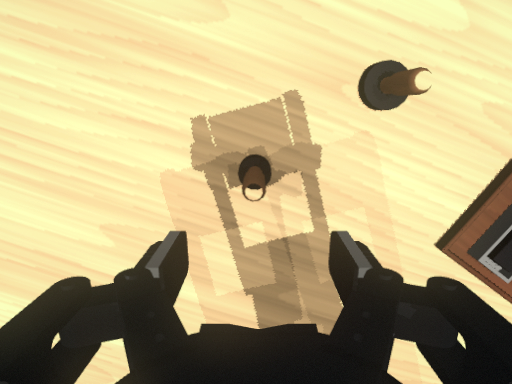

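The small mount is at (255,171) with its handle top at (254,190), nearly as the large one stood before its grasp. The medium mount is at (384,86).

>>> {"api": "apply_moves", "payload": {
  "translation": [
    [1, -4, 40],
    [1, -4, 80],
    [1, -4, 104],
    [1, -4, 107],
    [1, -4, 107]
  ],
  "turn": [
    [0, 0, 0],
    [0, 0, 0],
    [0, 0, 0],
    [0, 0, 0],
    [0, 0, 0]
  ],
  "grip": [0.2, 0.2, 0.2, 0.2, 0.4]
}}

```text
t: 14.78
tool_pos: [0.4914, 0.348, 0.0551]
eef_rot: [-0.0, 0.986, 0.167, 0.001]
ft_force: [0.3, 0.4, 0.1]
finger_gap: 0.612
finger_force: 0.0
```

>>> {"api": "apply_moves", "payload": {
  "translation": [
    [0, 0, 0],
    [0, 0, 0],
    [0, 0, 0],
    [0, 0, 0],
    [0, 0, 0]
  ],
  "turn": [
    [0, 0, 0],
    [0, 0, 0],
    [0, 0, 0],
    [0, 0, 0],
    [0, 0, 0]
  ],
  "grip": [0.6, 0.8, 1, 1, 1]
}}

```text
t: 15.4
tool_pos: [0.4915, 0.3486, 0.0556]
eef_rot: [-0.0, 0.986, 0.168, 0.001]
ft_force: [0.2, -0.3, 6.6]
finger_gap: 0.194
finger_force: 58.6
```

>>> {"api": "apply_moves", "payload": {
  "translation": [
    [0, 0, -15],
    [0, 0, -45],
    [0, 0, -80],
    [0, 0, -110],
    [0, 0, -110]
  ],
  "turn": [
    [0, 0, 0],
    [0, 0, 0],
    [0, 0, 0],
    [0, 0, 0],
    [0, 0, 0]
  ],
  "grip": [1, 1, 1, 1, 1]
}}

```text
t: 16.02
tool_pos: [0.4919, 0.3493, 0.1673]
eef_rot: [-0.001, 0.986, 0.168, 0.003]
ft_force: [0.4, -0.2, -0.4]
finger_gap: 0.187
finger_force: 58.7
```

```bash
python3 - <<'E'
from h import *
print('medium',ray(load('w6'),[(384,86)],.017)*1000)
to(614,18.5,165)
E
```

```text
medium [[610.41147039 258.90441971  17.        ]]
-> (614, 18.5, 165) shift [  6.  352.5   1.8] len 353 yaw 19.3 turnz 0 q6 1.83
```

>>> {"api": "apply_moves", "payload": {
  "translation": [
    [0, 20, 0],
    [1, 65, 0],
    [2, 125, 0],
    [3, 185, 0],
    [4, 245, 0]
  ],
  "turn": [
    [0, 0, 0],
    [0, 0, 0],
    [0, 0, 0],
    [0, 0, 0],
    [0, 0, 0]
  ],
  "grip": [1, 1, 1, 1, 1]
}}

```text
t: 16.65
tool_pos: [0.5747, 0.1151, 0.1625]
eef_rot: [0.0, 0.986, 0.167, -0.002]
ft_force: [0.9, 0.5, -1.0]
finger_gap: 0.191
finger_force: 58.7
```

>>> {"api": "apply_moves", "payload": {
  "translation": [
    [1, 50, 0],
    [2, 95, 0],
    [2, 107, 0],
    [2, 107, 0],
    [2, 107, 0]
  ],
  "turn": [
    [0, 0, 0],
    [0, 0, 0],
    [0, 0, 0],
    [0, 0, 0],
    [0, 0, 0]
  ],
  "grip": [1, 1, 1, 1, 1]
}}

```text
t: 17.27
tool_pos: [0.6117, 0.0188, 0.1636]
eef_rot: [-0.0, 0.986, 0.168, -0.001]
ft_force: [0.8, 0.1, -0.8]
finger_gap: 0.192
finger_force: 58.7
```

```bash
python3 - <<'E'
from h import *
to(614,18.5,63)
E
```

```text
-> (614, 18.5, 63) shift [  2.2   1.1 100.6] len 101 yaw 19.3 turnz 0 q6 1.24
```

>>> {"api": "apply_moves", "payload": {
  "translation": [
    [2, 1, 30],
    [2, 1, 60],
    [2, 1, 83],
    [2, 1, 95],
    [2, 1, 100]
  ],
  "turn": [
    [0, 0, 0],
    [0, 0, 0],
    [0, 0, 0],
    [0, 0, 0],
    [0, 0, 0]
  ],
  "grip": [1, 1, 1, 1, 1]
}}

```text
t: 17.9
tool_pos: [0.6145, 0.0185, 0.0639]
eef_rot: [-0.0, 0.986, 0.168, -0.0]
ft_force: [0.1, -0.3, 0.1]
finger_gap: 0.19
finger_force: 58.7
```

>>> {"api": "apply_moves", "payload": {
  "translation": [
    [0, 0, 0],
    [0, 0, 0],
    [0, 0, 0],
    [0, 0, 0],
    [0, 0, 0]
  ],
  "turn": [
    [0, 0, 0],
    [0, 0, 0],
    [0, 0, 0],
    [0, 0, 0],
    [0, 0, 0]
  ],
  "grip": [1, 0.7, 0.5, 0.4, 0.3]
}}

```text
t: 18.52
tool_pos: [0.6148, 0.0176, 0.0644]
eef_rot: [0.0, 0.986, 0.167, 0.0]
ft_force: [-0.3, 0.2, -0.6]
finger_gap: 0.699
finger_force: 0.0
```

>>> {"api": "apply_moves", "payload": {
  "translation": [
    [0, 0, -20],
    [0, 0, -60],
    [0, 0, -100],
    [0, 0, -100],
    [0, 0, -100]
  ],
  "turn": [
    [0, 0, 0],
    [0, 0, 0],
    [0, 0, 0],
    [0, 0, 0],
    [0, 0, 0]
  ],
  "grip": [0.3, 0.3, 0.3, 0.3, 0.3]
}}

```text
t: 19.15
tool_pos: [0.6141, 0.0176, 0.1635]
eef_rot: [-0.0, 0.986, 0.167, -0.001]
ft_force: [-0.6, 0.0, -0.8]
finger_gap: 0.706
finger_force: 0.0
```

```bash
python3 - <<'E'
from h import *
s=snap('wrist','w7'); cv2.imwrite('pics/w7b.png',cv2.convertScaleAbs(s['image'][:,:,::-1],alpha=1.5))
to(610.5,258,160)
E
```

```text
-> (610.5, 258, 160) shift [  76.3 -228.     2.8] len 240 yaw 19.3 turnz 0 q6 1.24
```

View pics/w7b.png

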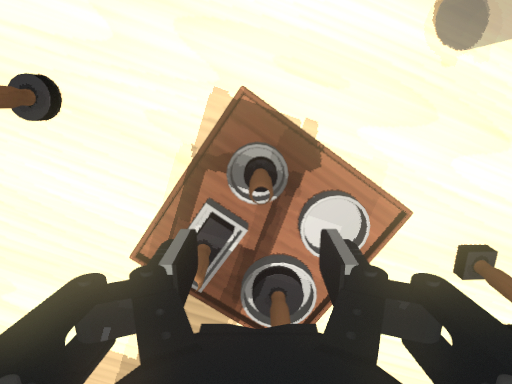

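The small stamp stands in its well, rim centre (259,174). Now the medium one.

>>> {"api": "apply_moves", "payload": {
  "translation": [
    [18, -54, 0],
    [36, -107, 1],
    [54, -160, 2],
    [70, -210, 2],
    [76, -228, 2]
  ],
  "turn": [
    [0, 0, 0],
    [0, 0, 0],
    [0, 0, 0],
    [0, 0, 0],
    [0, 0, 0]
  ],
  "grip": [0.2, 0.2, 0.2, 0.2, 0.2]
}}

```text
t: 19.82
tool_pos: [0.61, 0.2606, 0.1601]
eef_rot: [0.0, 0.986, 0.169, -0.002]
ft_force: [0.1, -0.4, -0.5]
finger_gap: 0.8
finger_force: 0.0
```

>>> {"api": "apply_moves", "payload": {
  "translation": [
    [0, 0, 0],
    [0, 0, 0],
    [0, 0, 0],
    [0, 0, 0],
    [0, 0, 0]
  ],
  "turn": [
    [0, 0, 0],
    [0, 0, 0],
    [0, 0, 0],
    [0, 0, 0],
    [0, 0, 0]
  ],
  "grip": [0.2, 0.2, 0.2, 0.2, 0.2]
}}

```text
t: 20.45
tool_pos: [0.6114, 0.2574, 0.1624]
eef_rot: [0.0, 0.986, 0.167, 0.0]
ft_force: [-0.7, -0.3, 0.1]
finger_gap: 0.806
finger_force: 0.0
```

```bash
python3 - <<'E'
from h import *
s=snap('wrist','w8'); im=s['image']
d=(im.max(2)<75).astype(np.uint8); d[230:]=0
n,l,st,c=cv2.connectedComponentsWithStats(d)
for i in range(1,n):
    if st[i,4]>200: print(st[i],c[i])
cv2.imwrite('pics/w8b.png',cv2.convertScaleAbs(im[:,:,::-1],alpha=1.5))
to(610.5,258,53.5)
E
```

```text
[ 384    0  111   30 2047] [428.92379091  11.25647289]
[ 238  149   46   49 1640] [259.9554878  171.87865854]
[397 163  66  67 735] [430.41904762 196.89795918]
[461 171  51  46 323] [487.3993808  193.30959752]
[432 211  48  19 405] [452.83950617 219.54567901]
-> (610.5, 258, 53.5) shift [ -0.7  -0.7 108.8] len 109 yaw 19.2 turnz 0 q6 1.62
```

View pics/w8b.png

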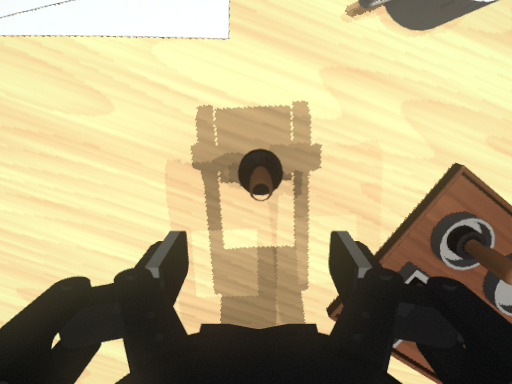

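The medium mount is at (261,171), centred between the fingers.

>>> {"api": "apply_moves", "payload": {
  "translation": [
    [1, 0, 40],
    [1, 0, 80],
    [1, 0, 105],
    [1, 0, 108],
    [1, 0, 108]
  ],
  "turn": [
    [0, 0, 0],
    [0, 0, 0],
    [0, 0, 0],
    [0, 0, 0],
    [0, 0, 0]
  ],
  "grip": [0.2, 0.2, 0.2, 0.2, 0.4]
}}

```text
t: 21.12
tool_pos: [0.6128, 0.2585, 0.0551]
eef_rot: [-0.0, 0.986, 0.167, 0.001]
ft_force: [-0.5, -0.3, 0.1]
finger_gap: 0.611
finger_force: 0.0
```

>>> {"api": "apply_moves", "payload": {
  "translation": [
    [0, 0, 0],
    [0, 0, 0],
    [0, 0, 0],
    [0, 0, 0],
    [0, 0, 0]
  ],
  "turn": [
    [0, 0, 0],
    [0, 0, 0],
    [0, 0, 0],
    [0, 0, 0],
    [0, 0, 0]
  ],
  "grip": [0.6, 0.8, 1, 1, 1]
}}

```text
t: 21.75
tool_pos: [0.6132, 0.2584, 0.0557]
eef_rot: [-0.0, 0.986, 0.167, 0.001]
ft_force: [0.2, -1.1, 6.1]
finger_gap: 0.189
finger_force: 58.6
```

>>> {"api": "apply_moves", "payload": {
  "translation": [
    [0, 0, -15],
    [0, 0, -45],
    [0, 0, -80],
    [0, 0, -120],
    [0, 0, -120]
  ],
  "turn": [
    [0, 0, 0],
    [0, 0, 0],
    [0, 0, 0],
    [0, 0, 0],
    [0, 0, 0]
  ],
  "grip": [1, 1, 1, 1, 1]
}}

```text
t: 22.38
tool_pos: [0.614, 0.2593, 0.1788]
eef_rot: [-0.001, 0.986, 0.168, 0.004]
ft_force: [0.6, 0.1, -0.5]
finger_gap: 0.19
finger_force: 58.7
```

```bash
python3 - <<'E'
from h import *
to(586,-76.5,175)
E
```

```text
-> (586, -76.5, 175) shift [-137.3  307.7    2.5] len 337 yaw 19.3 turnz 0 q6 1.62
```

>>> {"api": "apply_moves", "payload": {
  "translation": [
    [-8, 18, 0],
    [-26, 58, 0],
    [-50, 112, 0],
    [-74, 166, 0],
    [-98, 220, 0]
  ],
  "turn": [
    [0, 0, 0],
    [0, 0, 0],
    [0, 0, 0],
    [0, 0, 0],
    [0, 0, 0]
  ],
  "grip": [1, 1, 1, 1, 1]
}}

```text
t: 23.0
tool_pos: [0.5902, 0.0154, 0.1724]
eef_rot: [0.0, 0.986, 0.167, -0.002]
ft_force: [1.1, -0.1, -0.3]
finger_gap: 0.195
finger_force: 58.7
```

>>> {"api": "apply_moves", "payload": {
  "translation": [
    [-20, 45, 0],
    [-35, 79, 0],
    [-39, 88, 0],
    [-39, 88, 0],
    [-39, 88, 0]
  ],
  "turn": [
    [0, 0, 0],
    [0, 0, 0],
    [0, 0, 0],
    [0, 0, 0],
    [0, 0, 0]
  ],
  "grip": [1, 1, 1, 1, 1]
}}

```text
t: 23.62
tool_pos: [0.5842, -0.0766, 0.1737]
eef_rot: [-0.0, 0.986, 0.168, -0.0]
ft_force: [0.2, 0.1, -0.4]
finger_gap: 0.194
finger_force: 58.8
```

```bash
python3 - <<'E'
from h import *
to(586,-76.5,63)
E
```

```text
-> (586, -76.5, 63) shift [  1.8   0.6 110.7] len 111 yaw 19.3 turnz 0 q6 1.08
```

>>> {"api": "apply_moves", "payload": {
  "translation": [
    [2, 0, 35],
    [2, 0, 70],
    [2, 0, 92],
    [2, 0, 105],
    [2, 0, 110]
  ],
  "turn": [
    [0, 0, 0],
    [0, 0, 0],
    [0, 0, 0],
    [0, 0, 0],
    [0, 0, 0]
  ],
  "grip": [1, 1, 1, 1, 1]
}}

```text
t: 24.25
tool_pos: [0.5865, -0.0762, 0.0638]
eef_rot: [-0.0, 0.986, 0.168, -0.0]
ft_force: [0.5, -0.6, 2.7]
finger_gap: 0.19
finger_force: 59.3
```

>>> {"api": "apply_moves", "payload": {
  "translation": [
    [0, 0, 0],
    [0, 0, 0],
    [0, 0, 0],
    [0, 0, 0],
    [0, 0, 0]
  ],
  "turn": [
    [0, 0, 0],
    [0, 0, 0],
    [0, 0, 0],
    [0, 0, 0],
    [0, 0, 0]
  ],
  "grip": [1, 0.7, 0.5, 0.4, 0.3]
}}

```text
t: 24.88
tool_pos: [0.5865, -0.077, 0.0644]
eef_rot: [0.0, 0.986, 0.167, 0.0]
ft_force: [-0.7, -1.0, -0.4]
finger_gap: 0.699
finger_force: 0.0
```

>>> {"api": "apply_moves", "payload": {
  "translation": [
    [0, 0, -20],
    [0, 0, -60],
    [0, 0, -110],
    [0, 0, -130],
    [0, 0, -130]
  ],
  "turn": [
    [0, 0, 0],
    [0, 0, 0],
    [0, 0, 0],
    [0, 0, 0],
    [0, 0, 0]
  ],
  "grip": [0.3, 0.3, 0.3, 0.3, 0.3]
}}

```text
t: 25.5
tool_pos: [0.5874, -0.0771, 0.196]
eef_rot: [0.001, 0.986, 0.167, 0.002]
ft_force: [0.0, -0.2, -0.1]
finger_gap: 0.701
finger_force: 0.0
```

>>> {"api": "apply_moves", "payload": {
  "translation": [
    [-50, 0, 0],
    [-100, 0, 0],
    [-150, 0, 0],
    [-170, 0, 0],
    [-170, 0, 0]
  ],
  "turn": [
    [0, 0, 0],
    [0, 0, 0],
    [0, 0, 0],
    [0, 0, 0],
    [0, 0, 0]
  ],
  "grip": [0.3, 0.3, 0.3, 0.3, 0.3]
}}

```text
t: 26.12
tool_pos: [0.4254, -0.1332, 0.1937]
eef_rot: [-0.0, 0.986, 0.167, -0.0]
ft_force: [0.3, 0.4, 0.8]
finger_gap: 0.7
finger_force: 0.0
```

```bash
python3 - <<'E'
from h import *
s=snap('scene','s9'); im=s['image'][90:300,150:400,::-1]
cv2.imwrite('pics/s9b.png',cv2.convertScaleAbs(cv2.resize(im,(700,588),interpolation=cv2.INTER_CUBIC),alpha=1.5))
E
```

```text
(no output)
```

View pics/s9b.png

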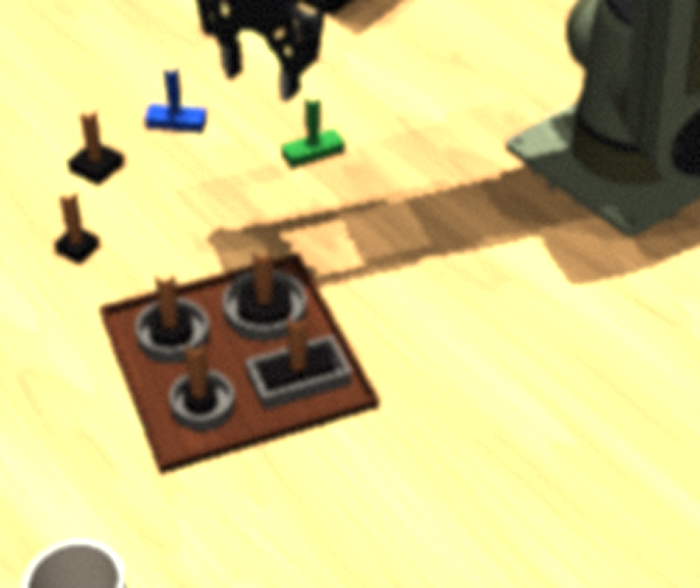

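All four stamps stand upright in their own wells: medium (170,325), large (265,300), small (202,397) and oblong (298,365). The squares at (95,160) and (76,243) are standing untouched, and the gripper is clear.

```bash
python3 -c "
from plant import arm
print(arm.finish_job())"
```

```text
the job is handed in; nothing more can be done
None
```

I handed the job in at about 26 s: in the last picture the three round stamps and the black oblong stand upright in their own wells, and neither square stamp was touched.

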